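# Make up the parts kits for two drive modules

### The arm

A 6-joint arm with a two-finger parallel gripper is mounted at the origin on the work surface. World frame = base frame: x ahead of the robot, y to its left, z up, the work surface at z = 0. Lengths are in m, angles in rad, forces in N, time in s.
With the tool pointing down it reaches from about 0.425 to 0.95 m from the base axis. Payload 3.5 kg.
Tool frame: the origin (TCP) lies at the very end of the fingers, on their centre line; the grasp point (between the pads) lies 19 mm behind it; z points along the fingers, y is the line along which they close (so a half turn about z gives the same grasp; the last joint's range is limited). The gripper opens to 85 mm and grips with 20 to 120 N. Pads are 22 mm wide; open, the fingers measure 114 mm over their backs; the gripper's body (76 mm by 85 mm) begins 54 mm behind the grasp point. The pads swing forward as they close: fully open they stand 13 mm farther back than shut.
Start: joints at [1.016, 0.286, 1.577, -0, 1.279, -0.15], TCP at [0.266, 0.62, 0.231] pointing down, gripper open.
Joint ranges: [-2.77, 2.77], [-0.9, 2.22], [0.21, 2.48], [-1.53, 4.67], [0.24, 2.81], [-2.84, 2.84]. Speed limits (rad/s): [2.79, 2.79, 3.14, 3.14, 3.14, 3.14].

### API

Orientations are given as a unit quaternion [x, y, z, w].
In Python, from plant import ctrl gives the robot as it stands.
- The arm moves only by the tool jog_arm, called after "Emit:" by a JSON object that holds its "method" and its "body", one argument or row to a line. Schema: {"type":"object","properties":{"motion":{"type":"array","items":{"type":"object","properties":{"trans":{"type":"array","items":{"type":"number"},"minItems":3,"maxItems":3},"r":{"type":"array","items":{"type":"number"},"minItems":3,"maxItems":3},"aperture":{"type":"number"}},"additionalProperties":false,"required":["aperture"]},"minItems":1,"maxItems":10},"grip_n":{"type":"number"},"only":{"type":"string"},"quiet":{"type":"boolean"},"lines":{"type":"string"}},"required":["motion"],"additionalProperties":false}. motion is a list of rows, 1 to 10 of them, each an object with the fields trans (a list: dx, dy, dz in shares of 1 m (1.0 is 1 m)), r (a list: a rotation vector rx, ry, rz in a scale on which 1.0 is 2 rad), aperture (the opening from 0.0 (shut) to 1.0 (fully open)); a field left out counts as zero (the opening has to be given); each row is the pose to reach, as a shift and turn from the pose commanded when the call began, along the tool's axes at that moment; what a row does not reach only later rows make up. A row lasts 1/8 s, in which the tool goes at most 0.0625 m and 0.188 rad, less where a joint would pass 70% of its speed; a pose out of reach is approached as far as the arm can. The fingers move at their own pace and stop on an object; grip_n is the grip in N (left out, the last holds). Time passes only in rows, so rows that do not move let the fingers close. The tool returns the time, the measured TCP pose, the force, the opening and the grip force at its end. only (a regular expression) keeps the lines of the reply that match it, lines (a string "A,B") keeps lines A to B, and quiet returns only ok. A shift or turn number past 1, either way, is cut back to 1. Input that does not fit is refused with a message, and nothing moves.
- ctrl.get_state(): the state, without advancing time (a new reading comes with each control period).
- ctrl.read_camera(name): name is "scene" or "side" or "wrist"; returns a dict with "pixels" (384x512x3 uint8, red, green, blue), "camera_matrix" (3x3 intrinsics, pixels), "xyz" and "orientation" of the camera in the world. Camera axes: x right, y down, z forward; pixel columns grow to the right and rows downward; lengths in m; the calibration is good to about 2 mm. A picture is of the moment at which its call begins. There is no depth.
- ctrl.sign_off(): hands the job in; it is judged then, once.
The state is a dict: "time": time; "qpos": joint angles; "dq": joint speeds; "joint_efforts": joint torques, N m; "eef_pos": TCP position; "tcp_rot": TCP orientation; "contact_force": force on the tool from outside, world axes, zero at the start; "wrist_torque": the same for the moment, N m; "opening": opening from 0.0 (shut) to 1.0 (fully open); "finger_force": force on a finger pad.
Only numpy, scipy, OpenCV 4.12 (cv2) and the standard library are available. Lean on these libraries where they do the work, as an engineer would, in place of code of your own. Each camera call takes 0.05 s, during which the arm holds its last target. There are 200 camera calls.

### The job

Make up two kits from the loose stock: put the wide flat motor, the large gear and the circuit board into the tray with three bays, and the tall slim motor and the small gear into the tray with two bays. One part to a bay, in whichever bay of its tray you like, sitting flat on the bay floor and the same way up as it stands now. Set the parts down rather than dropping them, do not knock any over, and leave the wire spool, the tip-cleaner tin and the flux bottle alone.

Things in the scene. Friction and masses are not known exactly. Their poses are not given: they have to be found in the camera images.
- tray3: Kit tray with three bays in a row: low open aluminium tray 256 x 88 mm, 14 mm high, fixed to the bench. Long side along its x. Walls, dividers and floor 4 mm thick; each bay is 80 x 80 mm inside and 10 mm deep, bay centres at x = -84, 0 and +84 mm, y = 0, bay floor at z = 4 mm. Origin at the centre of its underside, z up.
- tray2: Kit tray with two bays in a row: as the other but 172 x 88 mm, 14 mm high, fixed to the bench. Long side along its x; bays 80 x 80 mm inside with centres at x = -42 and +42 mm, y = 0, bay floor at z = 4 mm. Origin at the centre of its underside, z up.
- slim_motor: Slim, tall motor standing upright: square steel flange 40 x 40 x 6 mm at the bottom, black round can 34 mm in diameter from z = 6 to 50 mm, thin steel shaft (6 mm) up to z = 60 mm. About 0.2 kg. Origin at the centre of its underside, z up.
- wide_motor: Wide, flat motor standing upright: round steel flange 58 mm across and 6 mm thick at the bottom, black round can 50 mm in diameter from z = 6 to 30 mm, thin steel shaft (6 mm) up to z = 40 mm. About 0.22 kg. Origin at the centre of its underside, z up.
- large_gear: Large brass gear wheel lying flat, hub up: toothed disc 60 mm across and 10 mm thick, round hub 22 mm in diameter on top from z = 10 to 28 mm, to grip by. About 0.14 kg. Origin at the centre of its underside, z up.
- small_gear: Small brass gear wheel lying flat, hub up: toothed disc 42 mm across and 10 mm thick, round hub 16 mm in diameter on top from z = 10 to 28 mm, to grip by. About 0.08 kg. Origin at the centre of its underside, z up.
- board: Green circuit board 56 mm (its x) x 42 mm (its y) on four short brass feet, lying flat, board top at z = 6 mm; in its middle a finned aluminium heat sink 34 mm (x) x 22 mm (y), from z = 6 to 26 mm, to grip by across the 22 mm. About 0.07 kg. Origin at the centre of its underside, z up.
- spool: Wire spool lying flat among the stock, not part of any kit: white plastic flanges 58 mm across, copper winding, 24 mm high. To be left alone. Origin at the centre of its underside, z up.
- tip_tin: Tip-cleaner tin: low round steel tin 60 mm across and 32 mm high with brass shavings swelling 6 mm above its top, at one side of the bench. To be left alone. Origin at the centre of its underside, z up.
- flux_bottle: Small amber glass bottle 36 mm across and 62 mm high with a black cap, at the other side of the bench. To be left alone. Origin at the centre of its underside, z up.

How it is judged:
At the end, for the whole second after the job is handed in: Wide motor, large gear and board in the three-bay tray, slim motor and small gear in the two-bay tray, each in a bay of its own: centre within 33 mm of the tray's long centre line, underside within 3.5 mm of the bay floor, upright to 0.1 rad, at rest (x of wide_motor in the frame of tray3 between -0.112 and 0.112 m and y of wide_motor in the frame of tray3 between -0.033 and 0.033 m and z of wide_motor in the frame of tray3 between 0.001 and 0.0075 m and angle between each of wide_motor, large_gear, board, slim_motor, small_gear's own z axis and vertical below 0.1 rad and linear speed of each of wide_motor, large_gear, board, slim_motor, small_gear below 0.02 m/s and angular speed of each of wide_motor, large_gear, board, slim_motor, small_gear below 0.2 rad/s and x of large_gear in the frame of tray3 between -0.112 and 0.112 m and y of large_gear in the frame of tray3 between -0.033 and 0.033 m and z of large_gear in the frame of tray3 between 0.001 and 0.0075 m and x of board in the frame of tray3 between -0.112 and 0.112 m and y of board in the frame of tray3 between -0.033 and 0.033 m and z of board in the frame of tray3 between 0.001 and 0.0075 m and x of slim_motor in the frame of tray2 between -0.073 and 0.073 m and y of slim_motor in the frame of tray2 between -0.033 and 0.033 m and z of slim_motor in the frame of tray2 between 0.001 and 0.0075 m and x of small_gear in the frame of tray2 between -0.073 and 0.073 m and y of small_gear in the frame of tray2 between -0.033 and 0.033 m and z of small_gear in the frame of tray2 between 0.001 and 0.0075 m and horizontal distance between wide_motor and large_gear above 0.045 m and horizontal distance between each of wide_motor, large_gear and board above 0.045 m and ((x of slim_motor in the frame of tray2 below 0 m and x of small_gear in the frame of tray2 above 0 m) or (x of slim_motor in the frame of tray2 above 0 m and x of small_gear in the frame of tray2 below 0 m))); the robot touches nothing.
It fails at once if a part dropped into its tray (faster than 0.6 m/s within 30 mm of the tray's underside) ((horizontal distance between wide_motor and tray3 below 0.14 m and z of wide_motor in the frame of tray3 below 0.03 m and linear speed of wide_motor above 0.6 m/s) or (horizontal distance between large_gear and tray3 below 0.14 m and z of large_gear in the frame of tray3 below 0.03 m and linear speed of large_gear above 0.6 m/s) or (horizontal distance between board and tray3 below 0.14 m and z of board in the frame of tray3 below 0.03 m and linear speed of board above 0.6 m/s) or (horizontal distance between slim_motor and tray2 below 0.095 m and z of slim_motor in the frame of tray2 below 0.03 m and linear speed of slim_motor above 0.6 m/s) or (horizontal distance between small_gear and tray2 below 0.095 m and z of small_gear in the frame of tray2 below 0.03 m and linear speed of small_gear above 0.6 m/s)).
It fails at once if a part knocked over (angle between any of wide_motor, large_gear, board, slim_motor, small_gear's own z axis and vertical above 1 rad).
It fails at once if the wire spool moved by more than 20 mm or tipped (distance of spool from where it was at the start of the episode above 0.02 m or angle between spool's own z axis and vertical above 0.3 rad).
It fails at once if the tip-cleaner tin moved by more than 20 mm or tipped (distance of tip_tin from where it was at the start of the episode above 0.02 m or angle between tip_tin's own z axis and vertical above 0.3 rad).
It fails at once if the flux bottle moved by more than 20 mm or tipped (distance of flux_bottle from where it was at the start of the episode above 0.02 m or angle between flux_bottle's own z axis and vertical above 0.3 rad).
It also fails if it takes over 118 s, if anything falls off the work surface, if the arm or the gripper's body presses on something with over 40 N, if the wrist force passes 120 N, or if a joint passes its speed limit or range.

## Working session

There is one attempt and no reset: what is moved stays moved. The work goes in short steps, Python scripts to look and compute and a tool call to move; the robot and the scene stay as the last step left them, time stands still between calls to the robot, and variables do not carry over. Pictures are saved under pics/ and viewed, at most 14 in all, crops included, and the job is handed in when it is done.

```bash
ls; mkdir -p pics
```

Run:
```python
from plant import ctrl
import cv2
for n in("scene","side","wrist"):
    c=ctrl.read_camera(n); cv2.imwrite(f"pics/{n}0.png",c["pixels"][:,:,::-1]); print(n,c["camera_matrix"].round(1).tolist(),c["xyz"],c["orientation"])
print(ctrl.get_state())
```

```text
pics
plant.py
scene [[471.7, 0.0, 256.2], [0.0, 471.7, 202.2], [0.0, 0.0, 1.0]] [ 1.10347991 -0.53179295  1.1273896 ] [ 0.87626061  0.36966438 -0.12396061 -0.28310662]
side [[470.6, 0.0, 256.1], [0.0, 470.6, 188.4], [0.0, 0.0, 1.0]] [ 0.03487586 -0.98194854  0.69865001] [ 0.84673833 -0.20063284  0.11019648 -0.48024723]
wrist [[325.0, 0.0, 256.1], [0.0, 325.0, 184.7], [0.0, 0.0, 1.0]] [0.19964335 0.64862524 0.37375983] [0.82658544 0.54458615 0.07745138 0.11909541]
{'time': 0.15, 'qpos': array([ 1.01596400e+00,  2.87018694e-01,  1.57781416e+00, -2.46364118e-05,
        1.27860651e+00, -1.50009145e-01]), 'dq': array([ 0.00085272, -0.00133296, -0.00329104,  0.00052377,  0.00097615,
       -0.00040121]), 'joint_efforts': array([ 1.39059070e-03, -4.06604075e+01, -2.93143344e+01, -8.40485791e-05,
        3.91543013e-03, -1.00385978e-05]), 'eef_pos': array([0.26556954, 0.62001662, 0.23024162]), 'tcp_rot': array([ 2.01028699e-01,  9.79584917e-01, -8.70677098e-04, -3.07647514e-04]), 'contact_force': array([0.4143066 , 0.59018229, 0.3881712 ]), 'wrist_torque': array([-0.03516792, -0.00957208,  0.01108966]), 'finger_force': 0.0, 'opening': 0.9991622193945803}
```

View pics/scene0.png

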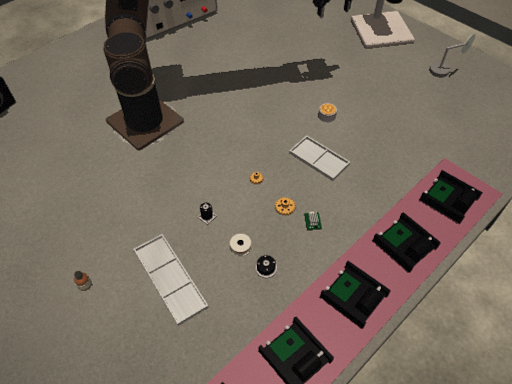

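View pics/side0.png

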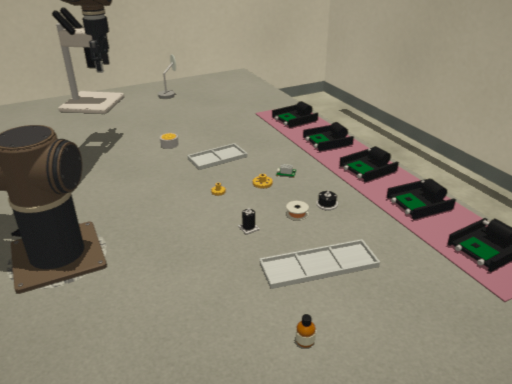

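Create h.py:
```python
import numpy as np, cv2
from scipy.spatial.transform import Rotation as R
from plant import ctrl
def look(name,save=None):
    c=ctrl.read_camera(name); c["bgr"]=np.ascontiguousarray(c["pixels"][:,:,::-1])
    if save: cv2.imwrite(save,c["bgr"])
    return c
def cast(c,uv,z):
    uv=np.atleast_2d(np.asarray(uv,float))
    d=np.c_[uv,np.ones(len(uv))]@np.linalg.inv(c["camera_matrix"]).T
    d=R.from_quat(c["orientation"]).apply(d); o=np.array(c["xyz"])
    return o+d*((z-o[2])/d[:,2])[:,None]
def proj(c,p):
    q=R.from_quat(c["orientation"]).inv().apply(np.atleast_2d(p)-c["xyz"])@c["camera_matrix"].T
    return q[:,:2]/q[:,2:]
def togo(p,yaw=None):
    """shift in tool axes to world point p for the TCP, and turn about tool z to bring finger line to world yaw (mod pi)"""
    s=ctrl.get_state(); r=R.from_quat(s["tcp_rot"]); y=r.apply([0,1,0]); cur=np.arctan2(y[1],y[0])
    d=r.inv().apply(np.array(p)-s["eef_pos"])
    t=None
    if yaw is not None: t=-((yaw-cur+np.pi/2)%np.pi-np.pi/2)
    print("shift",d.round(4),"turn",t,"curyaw",cur.round(3),"q6",s["qpos"][5].round(2),"t",round(s["time"],2))
```

Run:
```python
from h import *
c=look("scene")
for n,p,z in [("slim",(206,212),.025),("wide",(266,266),.02),("lg",(285,206),.01),("sg",(256,177),.01),("board",(313,220),.006),("spool",(240,243),.02),("tin",(328,110),.02),("flux",(83,281),.03)]: print(n,cast(c,p,z)[0].round(3))
for P in ([(134,248),(162,235),(207,302),(180,321)],[(289,153),(310,137),(349,161),(331,178)]): print(cast(c,P,.014).round(3).tolist(), cast(c,P,.014).mean(0).round(3))
w=look("wrist"); print(cast(w,[(256,185),(0,0),(511,0),(511,383),(0,383)],0).round(3))
togo([.55,0,.23],0)
```

```text
slim [ 0.447 -0.107  0.025]
wide [ 0.687 -0.104  0.02 ]
lg [0.583 0.077 0.01 ]
sg [0.446 0.093 0.01 ]
board [0.671 0.101 0.006]
spool [ 0.587 -0.105  0.02 ]
tin [0.413 0.463 0.02 ]
flux [ 0.393 -0.476  0.03 ]
[[0.394, -0.321, 0.014], [0.414, -0.241, 0.014], [0.653, -0.281, 0.014], [0.645, -0.362, 0.014]] [ 0.526 -0.301  0.014]
[[0.451, 0.232, 0.014], [0.451, 0.331, 0.014], [0.605, 0.341, 0.014], [0.61, 0.25, 0.014]] [0.529 0.289 0.014]
[[0.301 0.605 0.   ]
 [0.014 0.441 0.   ]
 [0.222 0.924 0.   ]
 [0.724 0.828 0.   ]
 [0.43  0.142 0.   ]]
shift [-0.5056 -0.4581  0.0011] turn 1.1660132983197 curyaw 1.166 q6 -0.15 t 0.25
```

View pics/wrist0.png

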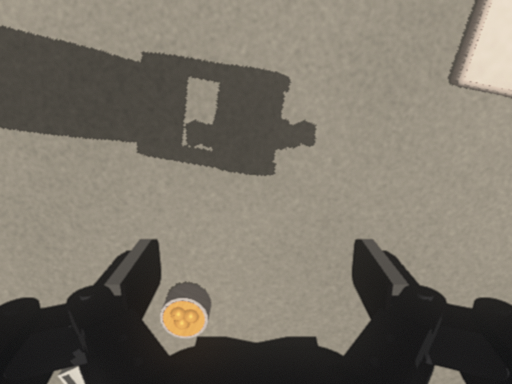

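```bash
python3 -c "
from h import *
togo([.63,0,.39],np.pi/2)"
```

```text
shift [-0.5791 -0.4268 -0.1589] turn -0.40478302847519654 curyaw 1.166 q6 -0.15 t 0.25
```

The rows are not in the units I measure in: turns go in shares of 2 rad. I convert before sending: -0.405 rad / 2 = -0.2025.

Emit:
{"method": "jog_arm", "body": {
  "motion": [
    {"trans":[-0.2,-0.15,-0.1],"aperture":1},
    {"trans":[-0.35,-0.25,-0.159],"r":[0,0,-0.1],"aperture":1},
    {"trans":[-0.579,-0.427,-0.159],"r":[0,0,-0.2025],"aperture":1},
    {"trans":[-0.579,-0.427,-0.159],"r":[0,0,-0.2025],"aperture":1},
    {"trans":[-0.579,-0.427,-0.159],"r":[0,0,-0.2025],"aperture":1},
    {"trans":[-0.579,-0.427,-0.159],"r":[0,0,-0.2025],"aperture":1},
    {"trans":[-0.579,-0.427,-0.159],"r":[0,0,-0.2025],"aperture":1},
    {"trans":[-0.579,-0.427,-0.159],"r":[0,0,-0.2025],"aperture":1},
    {"trans":[-0.579,-0.427,-0.159],"r":[0,0,-0.2025],"aperture":1},
    {"trans":[-0.579,-0.427,-0.159],"r":[0,0,-0.2025],"aperture":1}
  ],
  "grip_n": 30
}}

```text
time: 1.5
eef_pos: [0.5727, 0.0969, 0.3691]
tcp_rot: [-0.0, 1.0, 0.0, 0.0]
contact_force: [0.1, 1.3, 0.3]
opening: 1.003
finger_force: 0.0
```

Run:
```python
from h import *
togo([.63,0,.39],np.pi/2)
```

```text
shift [-0.0573 -0.0969 -0.0209] turn 2.1096362459394058e-05 curyaw 1.571 q6 -1.58 t 1.5
```

Emit:
{"method": "jog_arm", "body": {
  "motion": [
    {"trans":[-0.057,-0.097,-0.02],"aperture":1},
    {"trans":[-0.057,-0.097,-0.02],"aperture":1},
    {"trans":[-0.057,-0.097,-0.02],"aperture":1},
    {"trans":[-0.057,-0.097,-0.02],"aperture":1}
  ]
}}

```text
time: 2.0
eef_pos: [0.6287, 0.0021, 0.3881]
tcp_rot: [-0.0, 1.0, 0.0, -0.001]
contact_force: [-0.3, 1.0, 0.2]
opening: 1.002
finger_force: 0.0
```

Run:
```python
from h import *
w=look("wrist","pics/w1.png")
np.savez("w1.npz",**{k:w[k] for k in("bgr","camera_matrix","xyz","orientation")})
```

```text
(no output)
```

View pics/w1.png

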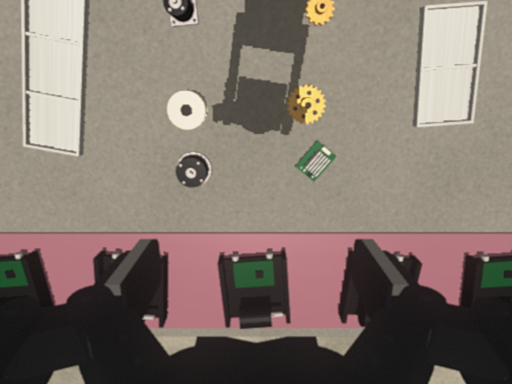

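Emit:
{"method": "jog_arm", "body": {
  "motion": [
    {"trans":[0.08,0.002,0.002],"aperture":1},
    {"trans":[0.08,0.002,0.002],"aperture":1},
    {"trans":[0.08,0.002,0.002],"aperture":1},
    {"trans":[0.08,0.002,0.002],"aperture":1}
  ]
}}

```text
time: 2.55
eef_pos: [0.5493, 0.0046, 0.3871]
tcp_rot: [-0.001, 1.0, -0.0, 0.001]
contact_force: [0.2, -0.4, -0.4]
opening: 1.001
finger_force: 0.0
```

Run:
```python
from h import *
w=look("wrist","pics/w2.png")
print(w["xyz"],w["orientation"])
np.savez("w2.npz",**{k:w[k] for k in("bgr","camera_matrix","xyz","orientation")})
```

```text
[0.47737632 0.00473833 0.53065641] [0.69971246 0.69997976 0.10116795 0.10097447]
```

View pics/w2.png

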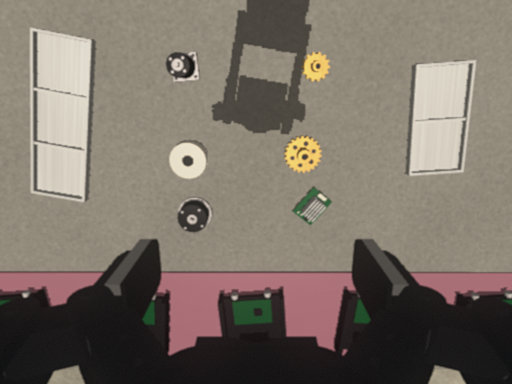

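Run:
```python
from h import *
w=dict(np.load("w2.npz")); im=w["bgr"]; hsv=cv2.cvtColor(im,cv2.COLOR_BGR2HSV); H,S,V=cv2.split(hsv)
def cnt(m,box,mn=40):
    x0,y0,x1,y1=box; k=np.zeros_like(m); k[y0:y1,x0:x1]=m[y0:y1,x0:x1]
    cs=cv2.findContours(k,cv2.RETR_EXTERNAL,cv2.CHAIN_APPROX_NONE)[0]
    cs=[c for c in cs if cv2.contourArea(c)>mn]; 
    return np.vstack(cs)[:,0]
gold=((H>10)&(H<32)&(S>110)).astype(np.uint8); green=((H>45)&(H<90)&(S>60)).astype(np.uint8)
bright=((V>165)&(S<60)).astype(np.uint8); dark=(V<60).astype(np.uint8)
def rect(pts,z):
    g=cast(w,pts,z)[:,:2].astype(np.float32); c,s,a=cv2.minAreaRect(g*1000); 
    return np.round(c,1),np.round(s,1),round(a,1)
def circ(pts,z):
    g=cast(w,pts,z)[:,:2].astype(np.float32); c,r=cv2.minEnclosingCircle(g*1000); return np.round(c,1),round(2*r,1)
print("sg",circ(cnt(gold,(295,45,340,90)),.010))
print("lg",circ(cnt(gold,(275,125,330,180)),.010))
print("board",rect(cnt(green,(285,180,340,230)),.006))
print("tray3",rect(cnt(bright,(15,15,110,215)),.012))
print("tray2",rect(cnt(bright,(400,50,490,185)),.012))
print("spool",circ(cnt(bright,(160,135,212,185)),.024))
d=cnt(dark,(160,190,215,240)); print("wide can",circ(d,.03))
d=cnt(dark,(160,45,205,90)); print("slim dark",circ(d,.05))
print("slim shaft",cast(w,(178,64.5),.06)[0].round(4),"wide shaft",cast(w,(192.5,218),.04)[0].round(4),
 "flange corners",cast(w,[(197,52),(198,79),(174,80)],.006)[:,:2].round(4).tolist(), "board",cast(w,[(314,186),(331,204),(312,224),(292,207)],.006)[:,:2].round(4).tolist())
big=cv2.resize(im[40:240,150:345],None,fx=4,fy=3*4/3,interpolation=cv2.INTER_CUBIC)
cv2.imwrite("pics/c1.png",cv2.resize(im[40:190+50,150:345],(585,600),interpolation=cv2.INTER_CUBIC))
```

```text
sg (array([444.9,  94.1]), 42.4)
lg (array([578.9,  80.3]), 60.5)
board (array([663.6,  91.8]), array([23.1, 55.8]), 56.2)
tray3 (array([ 526. , -306.1]), array([ 89.6, 259.4]), 79.2)
tray2 (array([524.8, 295.3]), array([174.9,  89.8]), 4.0)
spool (array([ 586.9, -104.6]), 60.7)
wide can (array([679.2, -98.1]), 54.5)
slim dark (array([445. , -99.4]), 36.1)
slim shaft [ 0.4456 -0.1014  0.06  ] wide shaft [ 0.6785 -0.0982  0.04  ] flange corners [[0.4243, -0.0839], [0.4629, -0.0843], [0.4644, -0.1213]] board [[0.6344, 0.1026], [0.6665, 0.1333], [0.7036, 0.1026], [0.672, 0.0667]]
```

View pics/c1.png

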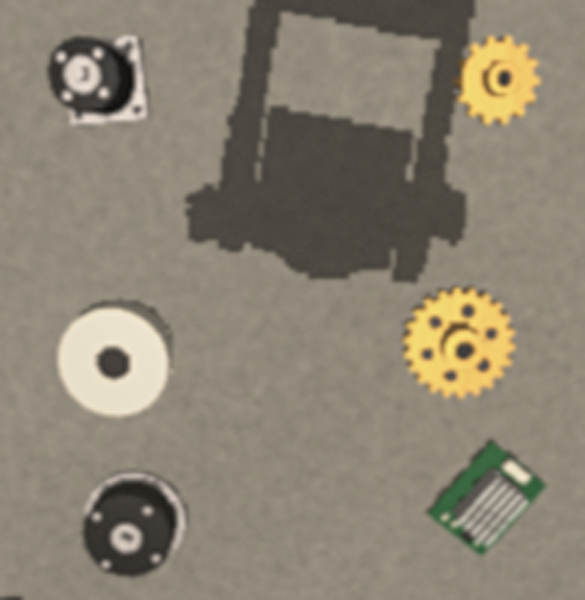

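Emit:
{"method": "jog_arm", "body": {
  "motion": [
    {"trans":[-0.13,-0.103,0.227],"aperture":1},
    {"trans":[-0.13,-0.103,0.227],"aperture":1},
    {"trans":[-0.13,-0.103,0.227],"aperture":1},
    {"trans":[-0.13,-0.103,0.227],"aperture":1},
    {"trans":[-0.13,-0.103,0.227],"aperture":1},
    {"trans":[-0.13,-0.103,0.317],"aperture":1},
    {"trans":[-0.13,-0.103,0.317],"aperture":1},
    {"trans":[-0.13,-0.103,0.317],"aperture":1}
  ],
  "grip_n": 30
}}

```text
time: 3.6
eef_pos: [0.6772, -0.0985, 0.0652]
tcp_rot: [-0.0, 1.0, 0.001, -0.004]
contact_force: [-0.4, -0.1, 1.2]
opening: 1.002
finger_force: 0.0
```

```bash
python3 -c "
from h import *
togo([.679,-.098,.010],np.pi/2); look('wrist','pics/w3.png')"
```

```text
shift [-0.0022  0.0004  0.0551] turn 0.00021442838132545994 curyaw 1.571 q6 -1.86 t 3.6
```

View pics/w3.png

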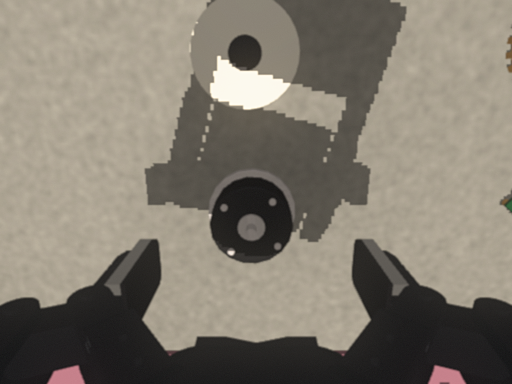

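Emit:
{"method": "jog_arm", "body": {
  "motion": [
    {"trans":[-0.002,0,0.03],"aperture":1},
    {"trans":[-0.002,0,0.055],"aperture":1},
    {"trans":[-0.002,0,0.055],"aperture":1},
    {"trans":[-0.002,0,0.055],"aperture":1},
    {"trans":[-0.002,0,0.055],"aperture":0},
    {"trans":[-0.002,0,0.055],"aperture":0},
    {"trans":[-0.002,0,0.055],"aperture":0},
    {"trans":[-0.002,0,0.055],"aperture":0},
    {"trans":[-0.002,0,0.055],"aperture":0},
    {"trans":[-0.002,0,0.055],"aperture":0}
  ],
  "grip_n": 40
}}

```text
time: 4.9
eef_pos: [0.6822, -0.0997, 0.0164]
tcp_rot: [-0.0, 1.0, -0.001, 0.001]
contact_force: [-0.8, 0.6, 6.7]
opening: 0.564
finger_force: 41.9
```

```bash
python3 -c "
from h import *
togo([.679,-.098,.010],np.pi/2)"
```

```text
shift [0.0032 0.0017 0.0064] turn 0.00041002372763676576 curyaw 1.571 q6 -1.86 t 4.9
```

Emit:
{"method": "jog_arm", "body": {
  "motion": [
    {"trans":[0,0,-0.04],"aperture":0},
    {"trans":[0,0,-0.08],"aperture":0},
    {"trans":[0.036,-0.06,-0.08],"aperture":0},
    {"trans":[0.072,-0.115,-0.08],"aperture":0},
    {"trans":[0.072,-0.17,-0.08],"aperture":0},
    {"trans":[0.072,-0.222,-0.08],"aperture":0},
    {"trans":[0.072,-0.222,-0.08],"aperture":0},
    {"trans":[0.072,-0.222,-0.08],"aperture":0},
    {"trans":[0.072,-0.222,-0.08],"aperture":0}
  ]
}}

```text
time: 6.02
eef_pos: [0.6089, -0.3193, 0.0936]
tcp_rot: [-0.001, 1.0, 0.001, -0.001]
contact_force: [-0.5, 0.1, -2.9]
opening: 0.565
finger_force: 42.6
```

```bash
python3 -c "
from h import *
togo([.609,-.322,.022],np.pi/2);print(ctrl.get_state()['contact_force']); look('wrist','pics/w4.png')"
```

```text
shift [-0.0003 -0.0028  0.0716] turn 0.0017322210552435102 curyaw 1.573 q6 -2.2 t 6.03
[-0.5033407   0.08540247 -2.87307392]
```

View pics/w4.png

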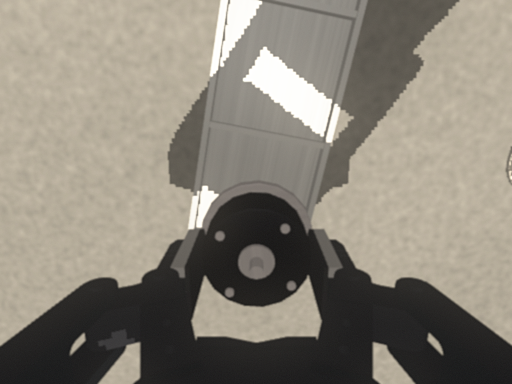

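```bash
python3 -c "
from h import *
w=look('wrist'); p=cast(w,[(207,121),(331,143),(223,0),(367,0)],.014)[:,:2]; print(p.round(4).tolist(),p[:2].mean(0)); print(cast(w,[(256,262)],.118))
togo([.609,-.322,.022],np.pi/2)"
```

```text
[[0.5578, -0.3524], [0.5728, -0.2673], [0.4845, -0.3395], [0.4844, -0.2509]] [ 0.56529898 -0.30981158]
[[ 0.60561933 -0.31922085  0.118     ]]
shift [ 0.0002 -0.0025  0.0722] turn 0.0020536654443210622 curyaw 1.573 q6 -2.2 t 6.12
```

Emit:
{"method": "jog_arm", "body": {
  "motion": [
    {"trans":[0.001,0,0.03],"aperture":0},
    {"trans":[0.001,0,0.05],"aperture":0},
    {"trans":[0.001,0,0.06],"aperture":0},
    {"trans":[0.001,0,0.066],"aperture":0},
    {"trans":[0.001,0,0.07],"aperture":0},
    {"trans":[0.001,0,0.072],"aperture":0},
    {"trans":[0.001,0,0.072],"aperture":0},
    {"trans":[0.001,0,0.072],"aperture":0}
  ]
}}

```text
time: 7.12
eef_pos: [0.6084, -0.3214, 0.0231]
tcp_rot: [-0.0, 1.0, -0.0, 0.0]
contact_force: [-0.7, -0.3, -1.9]
opening: 0.56
finger_force: 42.6
```

```bash
python3 -c "
from h import *
togo([.607,-.3185,.0205],np.pi/2)"
```

```text
shift [0.0014 0.0029 0.0026] turn 0.00012511006941529068 curyaw 1.571 q6 -2.2 t 7.12
```

Emit:
{"method": "jog_arm", "body": {
  "motion": [
    {"trans":[0.001,0.001,0.0015],"aperture":0},
    {"trans":[0.001,0.001,0.003],"aperture":0},
    {"trans":[0.001,0.001,0.003],"aperture":0}
  ]
}}

```text
time: 7.5
eef_pos: [0.6073, -0.3203, 0.0205]
tcp_rot: [-0.0, 1.0, -0.0, 0.0]
contact_force: [-1.2, 1.5, 2.4]
opening: 0.563
finger_force: 43.0
```

Emit:
{"method": "jog_arm", "body": {
  "motion": [
    {"aperture":0.75},
    {"aperture":0.75},
    {"aperture":0.75},
    {"trans":[0,0,-0.03],"aperture":0.75},
    {"trans":[0,0,-0.08],"aperture":0.75},
    {"trans":[0.028,0.06,-0.08],"aperture":0.6},
    {"trans":[0.028,0.12,-0.08],"aperture":0.6},
    {"trans":[0.028,0.18,-0.08],"aperture":0.6},
    {"trans":[0.028,0.24,-0.08],"aperture":0.6},
    {"trans":[0.028,0.3,-0.08],"aperture":0.6}
  ]
}}

```text
time: 8.75
eef_pos: [0.579, -0.0184, 0.0999]
tcp_rot: [0.0, 1.0, -0.0, 0.001]
contact_force: [0.1, -0.0, -0.9]
opening: 0.6
finger_force: 0.0
```

```bash
python3 -c "
from h import *
togo([.579,.080,.06],np.pi/2);look('wrist','pics/w5.png')"
```

```text
shift [0.0001 0.0984 0.0399] turn -5.2460773432239094e-05 curyaw 1.571 q6 -1.78 t 8.75
```

Check the gear's hub with a numeric look on arrival.

Emit:
{"method": "jog_arm", "body": {
  "motion": [
    {"trans":[0,0.06,0.02],"aperture":0.6},
    {"trans":[0,0.098,0.04],"aperture":0.6},
    {"trans":[0,0.098,0.04],"aperture":0.6},
    {"trans":[0,0.098,0.04],"aperture":0.6}
  ]
}}

```text
time: 9.3
eef_pos: [0.5795, 0.0773, 0.0599]
tcp_rot: [-0.0, 1.0, -0.0, 0.0]
contact_force: [-0.3, -0.7, 0.6]
opening: 0.601
finger_force: 0.0
```

```bash
python3 -c "
from h import *
w=look('wrist','pics/w6.png'); H,S,V=cv2.split(cv2.cvtColor(w['bgr'],cv2.COLOR_BGR2HSV))
m=((H>10)&(H<32)&(S>110)).astype(np.uint8)
c=max(cv2.findContours(m,0,1)[0],key=cv2.contourArea)[:,0]; g=cast(w,c,.01)[:,:2].astype(np.float32); print(cv2.minEnclosingCircle(g*1000))
togo([.579,.080,.012],np.pi/2)"
```

```text
((578.2702026367188, 80.35942077636719), 30.979162216186523)
shift [0.0009 0.0032 0.0484] turn -0.0005153663719656976 curyaw 1.57 q6 -1.61 t 9.35
```

View pics/w6.png

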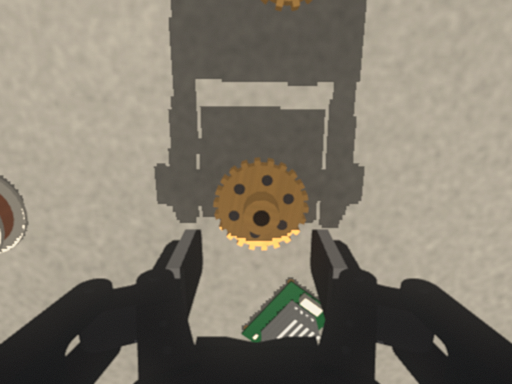

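Emit:
{"method": "jog_arm", "body": {
  "motion": [
    {"trans":[0.001,0.002,0.03],"aperture":0.6},
    {"trans":[0.001,0.002,0.046],"aperture":0.6},
    {"trans":[0.001,0.002,0.046],"aperture":0.6},
    {"trans":[0.001,0.002,0.046],"aperture":0},
    {"trans":[0.001,0.002,0.046],"aperture":0},
    {"trans":[0.001,0.002,0.046],"aperture":0},
    {"trans":[0.001,0.002,0.046],"aperture":0},
    {"trans":[0.001,0.002,0.046],"aperture":0},
    {"trans":[0.001,0.002,0.046],"aperture":0}
  ],
  "grip_n": 40
}}

```text
time: 10.48
eef_pos: [0.5792, 0.0795, 0.015]
tcp_rot: [-0.0, 1.0, -0.0, 0.001]
contact_force: [-0.5, -2.0, 6.4]
opening: 0.233
finger_force: 39.6
```

```bash
python3 -c "
from h import *
togo([.4415,-.2875,.10],np.pi/2)"
```

```text
shift [ 0.1377 -0.367  -0.0852] turn 0.0004967233034518515 curyaw 1.571 q6 -1.61 t 10.47
```

Emit:
{"method": "jog_arm", "body": {
  "motion": [
    {"trans":[0,0,-0.04],"aperture":0},
    {"trans":[0,0,-0.085],"aperture":0},
    {"trans":[0.02,-0.053,-0.085],"aperture":0},
    {"trans":[0.04,-0.106,-0.085],"aperture":0},
    {"trans":[0.06,-0.159,-0.085],"aperture":0},
    {"trans":[0.08,-0.212,-0.085],"aperture":0},
    {"trans":[0.1,-0.265,-0.085],"aperture":0},
    {"trans":[0.12,-0.318,-0.085],"aperture":0},
    {"trans":[0.138,-0.367,-0.085],"aperture":0},
    {"trans":[0.138,-0.367,-0.085],"aperture":0}
  ]
}}

```text
time: 11.72
eef_pos: [0.4387, -0.2897, 0.0981]
tcp_rot: [0.002, 1.0, 0.0, -0.0]
contact_force: [0.0, 0.0, -1.9]
opening: 0.232
finger_force: 39.6
```

Emit:
{"method": "jog_arm", "body": {
  "motion": [
    {"aperture":0},
    {"aperture":0}
  ]
}}

```text
time: 11.98
eef_pos: [0.4402, -0.2857, 0.098]
tcp_rot: [-0.001, 1.0, 0.001, -0.0]
contact_force: [0.1, -0.2, -2.0]
opening: 0.235
finger_force: 39.6
```

```bash
python3 -c "
from h import *
togo([.4415,-.288,.020],np.pi/2)"
```

```text
shift [-0.0014 -0.0024  0.078 ] turn 0.0018415100477120472 curyaw 1.573 q6 -2.34 t 11.97
```

Emit:
{"method": "jog_arm", "body": {
  "motion": [
    {"trans":[-0.001,-0.002,0.03],"aperture":0},
    {"trans":[-0.001,-0.002,0.055],"aperture":0},
    {"trans":[-0.001,-0.002,0.066],"aperture":0},
    {"trans":[-0.001,-0.002,0.072],"aperture":0},
    {"trans":[-0.001,-0.002,0.075],"aperture":0},
    {"trans":[-0.001,-0.002,0.077],"aperture":0},
    {"trans":[-0.001,-0.002,0.0785],"aperture":0},
    {"trans":[-0.001,-0.002,0.0785],"aperture":0}
  ]
}}

```text
time: 12.98
eef_pos: [0.4412, -0.2894, 0.0203]
tcp_rot: [-0.0, 1.0, -0.0, 0.0]
contact_force: [-0.1, -0.4, -1.3]
opening: 0.238
finger_force: 39.6
```

Emit:
{"method": "jog_arm", "body": {
  "motion": [
    {"trans":[0,0,0.001],"aperture":0},
    {"trans":[0,0,0.002],"aperture":0},
    {"trans":[0,0,0.002],"aperture":0}
  ]
}}

```text
time: 13.35
eef_pos: [0.4412, -0.2894, 0.019]
tcp_rot: [-0.0, 1.0, 0.0, -0.0]
contact_force: [-1.4, 1.2, 5.0]
opening: 0.233
finger_force: 40.3
```

Scaled: 0.736 rad / 2 = 0.368.

Emit:
{"method": "jog_arm", "body": {
  "motion": [
    {"aperture":0.5},
    {"aperture":0.5},
    {"trans":[0,0,-0.05],"aperture":0.5},
    {"trans":[0,0,-0.1],"aperture":0.5},
    {"trans":[-0.03,0.052,-0.1],"r":[0,0,0.05],"aperture":0.7},
    {"trans":[-0.06,0.104,-0.1],"r":[0,0,0.125],"aperture":0.7},
    {"trans":[-0.09,0.155,-0.1],"r":[0,0,0.2],"aperture":0.7},
    {"trans":[-0.12,0.206,-0.1],"r":[0,0,0.275],"aperture":0.7},
    {"trans":[-0.15,0.257,-0.1],"r":[0,0,0.35],"aperture":0.7},
    {"trans":[-0.18,0.307,-0.1],"r":[0,0,0.368],"aperture":0.7}
  ]
}}

```text
time: 14.6
eef_pos: [0.6219, 0.0196, 0.1179]
tcp_rot: [0.36, 0.933, 0.0, 0.0]
contact_force: [0.4, -0.2, -0.4]
opening: 0.697
finger_force: 0.0
```

```bash
python3 -c "
from h import *
togo([.669,.101,.06],.835)"
```

```text
shift [0.0199 0.0919 0.0579] turn -0.0016629217346193492 curyaw 0.833 q6 -0.96 t 14.6
```

Emit:
{"method": "jog_arm", "body": {
  "motion": [
    {"trans":[0.01,0.045,0],"aperture":0.7},
    {"trans":[0.02,0.092,0.03],"aperture":0.7},
    {"trans":[0.02,0.092,0.058],"aperture":0.7},
    {"trans":[0.02,0.092,0.058],"aperture":0.7},
    {"trans":[0.02,0.092,0.058],"aperture":0.7}
  ]
}}

```text
time: 15.22
eef_pos: [0.6684, 0.099, 0.0608]
tcp_rot: [0.36, 0.933, 0.0, 0.0]
contact_force: [0.5, -0.2, 0.4]
opening: 0.694
finger_force: 0.0
```

```bash
python3 - <<'E'
from h import *
w=look('wrist','pics/w7.png'); H,S,V=cv2.split(cv2.cvtColor(w['bgr'],cv2.COLOR_BGR2HSV))
m=((H>45)&(H<90)&(S>60)).astype(np.uint8)
c=max(cv2.findContours(m,0,1)[0],key=cv2.contourArea)[:,0]; g=cast(w,c,.006)[:,:2].astype(np.float32); print(cv2.minAreaRect(g*1000))
togo([.669,.101,.009],.835)
E
```

```text
((670.011962890625, 100.15766143798828), (41.71199035644531, 56.19157409667969), 51.2006950378418)
shift [0.0015 0.0016 0.0527] turn -0.0008341283479560424 curyaw 0.834 q6 -0.84 t 15.28
```

View pics/w7.png

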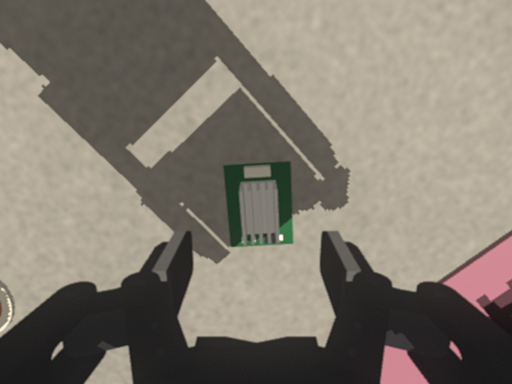

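Scaled: -0.06 rad / 2 = -0.03.

Emit:
{"method": "jog_arm", "body": {
  "motion": [
    {"trans":[0,0.002,0.03],"r":[0,0,-0.03],"aperture":0.7},
    {"trans":[0,0.002,0.046],"r":[0,0,-0.03],"aperture":0.7},
    {"trans":[0,0.002,0.05],"r":[0,0,-0.03],"aperture":0.7},
    {"trans":[0,0.002,0.05],"r":[0,0,-0.03],"aperture":0.7},
    {"trans":[0,0.002,0.05],"r":[0,0,-0.03],"aperture":0},
    {"trans":[0,0.002,0.05],"r":[0,0,-0.03],"aperture":0},
    {"trans":[0,0.002,0.05],"r":[0,0,-0.03],"aperture":0},
    {"trans":[0,0.002,0.05],"r":[0,0,-0.03],"aperture":0},
    {"trans":[0,0.002,0.05],"r":[0,0,-0.03],"aperture":0},
    {"trans":[0,0.002,0.05],"r":[0,0,-0.03],"aperture":0}
  ],
  "grip_n": 40
}}

```text
time: 16.52
eef_pos: [0.6701, 0.1009, 0.0111]
tcp_rot: [0.332, 0.943, 0.0, 0.001]
contact_force: [-0.2, 1.0, 5.0]
opening: 0.243
finger_force: 42.0
```

```bash
python3 -c "
from h import *
togo([.524,-.303,.10],1.35)"
```

```text
shift [-0.1388 -0.4064 -0.0892] turn -0.4550122879555212 curyaw 0.895 q6 -0.89 t 16.52
```

Scaled: -0.495 rad / 2 = -0.2475.

Emit:
{"method": "jog_arm", "body": {
  "motion": [
    {"trans":[0,0,-0.045],"aperture":0},
    {"trans":[0,0,-0.09],"aperture":0},
    {"trans":[-0.02,-0.058,-0.09],"r":[0,0,-0.04],"aperture":0},
    {"trans":[-0.04,-0.117,-0.09],"r":[0,0,-0.085],"aperture":0},
    {"trans":[-0.06,-0.175,-0.09],"r":[0,0,-0.125],"aperture":0},
    {"trans":[-0.08,-0.233,-0.09],"r":[0,0,-0.17],"aperture":0},
    {"trans":[-0.1,-0.292,-0.09],"r":[0,0,-0.21],"aperture":0},
    {"trans":[-0.12,-0.35,-0.09],"r":[0,0,-0.2475],"aperture":0},
    {"trans":[-0.139,-0.406,-0.09],"r":[0,0,-0.2475],"aperture":0},
    {"trans":[-0.139,-0.406,-0.09],"r":[0,0,-0.2475],"aperture":0}
  ]
}}

```text
time: 17.77
eef_pos: [0.5218, -0.3063, 0.0993]
tcp_rot: [0.093, 0.996, 0.0, -0.001]
contact_force: [0.2, 0.9, -0.6]
opening: 0.244
finger_force: 41.3
```

Emit:
{"method": "jog_arm", "body": {
  "motion": [
    {"aperture":0},
    {"aperture":0}
  ]
}}

```text
time: 18.02
eef_pos: [0.524, -0.3011, 0.0994]
tcp_rot: [0.089, 0.996, 0.0, -0.001]
contact_force: [0.1, 0.5, 0.2]
opening: 0.244
finger_force: 41.3
```

```bash
python3 -c "
from h import *
look('wrist','pics/w8.png')
togo([.524,-.303,.0155],1.39)"
```

```text
shift [-0.0003 -0.0019  0.0841] turn 0.0021596412738900117 curyaw 1.392 q6 -2.08 t 18.07
```

View pics/w8.png

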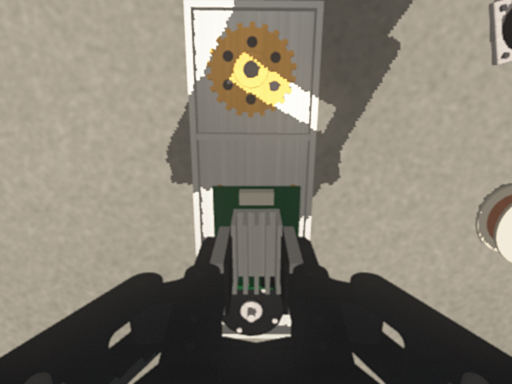

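Emit:
{"method": "jog_arm", "body": {
  "motion": [
    {"trans":[0,-0.002,0.04],"aperture":0},
    {"trans":[0,-0.002,0.065],"aperture":0},
    {"trans":[0,-0.002,0.074],"aperture":0},
    {"trans":[0,-0.002,0.079],"aperture":0},
    {"trans":[0,-0.002,0.081],"aperture":0},
    {"trans":[0,-0.002,0.083],"aperture":0},
    {"trans":[0,-0.002,0.0845],"aperture":0},
    {"trans":[0,-0.002,0.0845],"aperture":0}
  ]
}}

```text
time: 19.08
eef_pos: [0.5235, -0.3049, 0.0158]
tcp_rot: [0.09, 0.996, -0.0, 0.0]
contact_force: [1.1, 0.2, -0.7]
opening: 0.246
finger_force: 41.3
```

Emit:
{"method": "jog_arm", "body": {
  "motion": [
    {"trans":[0,0,0.001],"aperture":0},
    {"trans":[0,0,0.0015],"aperture":0},
    {"trans":[0,0,0.0015],"aperture":0}
  ]
}}

```text
time: 19.45
eef_pos: [0.5236, -0.305, 0.0151]
tcp_rot: [0.09, 0.996, -0.0, -0.0]
contact_force: [-1.9, 1.0, 4.6]
opening: 0.245
finger_force: 42.0
```

Emit:
{"method": "jog_arm", "body": {
  "motion": [
    {"aperture":0.42},
    {"aperture":0.42},
    {"trans":[0,0,-0.03],"aperture":0.42},
    {"trans":[0,0,-0.08],"aperture":0.6},
    {"trans":[0,0,-0.12],"aperture":0.8},
    {"trans":[0,0,-0.12],"aperture":0.8}
  ]
}}

```text
time: 20.2
eef_pos: [0.5257, -0.3066, 0.1388]
tcp_rot: [0.09, 0.996, -0.003, 0.004]
contact_force: [-0.5, -0.4, 0.3]
opening: 0.799
finger_force: 0.0
```

```bash
python3 -c "
from h import *
togo([.445,-.101,.10],1.571)"
```

```text
shift [0.1167 0.1879 0.037 ] turn -0.18093094254393804 curyaw 1.39 q6 -2.08 t 20.2
```

Scaled: -0.18 rad / 2 = -0.09.

Emit:
{"method": "jog_arm", "body": {
  "motion": [
    {"trans":[0.03,0.048,0],"r":[0,0,-0.025],"aperture":0.8},
    {"trans":[0.06,0.096,0],"r":[0,0,-0.05],"aperture":0.8},
    {"trans":[0.09,0.144,0],"r":[0,0,-0.075],"aperture":0.8},
    {"trans":[0.116,0.188,0.01],"r":[0,0,-0.09],"aperture":0.8},
    {"trans":[0.116,0.188,0.035],"r":[0,0,-0.09],"aperture":0.8},
    {"trans":[0.116,0.188,0.035],"r":[0,0,-0.09],"aperture":0.8},
    {"trans":[0.116,0.188,0.035],"r":[0,0,-0.09],"aperture":0.8}
  ]
}}

```text
time: 21.08
eef_pos: [0.4433, -0.0994, 0.0991]
tcp_rot: [0.001, 1.0, 0.0, -0.0]
contact_force: [0.6, -0.8, -0.4]
opening: 0.801
finger_force: 0.0
```

```bash
python3 -c "
from h import *
look('wrist','pics/w9.png')
togo([.445,-.101,.022],1.571)"
```

```text
shift [-0.0012 -0.0013  0.0776] turn -0.0017597023465736328 curyaw 1.569 q6 -2.01 t 21.12
```

View pics/w9.png

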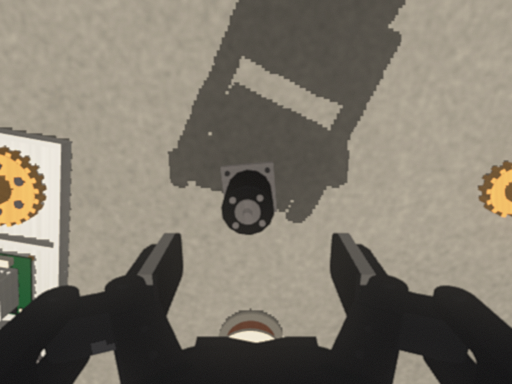

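```bash
python3 -c "
from h import *
w=look('wrist'); print(cast(w,[(247.5,211)],.06)[0],cast(w,[(221,167),(274,163)],.006),w['xyz'])
togo([.445,-.101,.022],1.571)"
```

```text
[ 0.44224299 -0.10459552  0.06      ] [[ 0.42775535 -0.12565869  0.006     ]
 [ 0.42479964 -0.08600932  0.006     ]] [ 0.3718406  -0.09925168  0.24322558]
shift [-0.001  -0.0012  0.0778] turn -0.0018337649932231859 curyaw 1.569 q6 -2.01 t 21.18
```

Emit:
{"method": "jog_arm", "body": {
  "motion": [
    {"trans":[-0.001,-0.005,0.02],"aperture":0.8},
    {"trans":[-0.001,-0.005,0.05],"aperture":0.8},
    {"trans":[-0.001,-0.005,0.075],"aperture":0.8},
    {"trans":[-0.001,-0.005,0.075],"aperture":0.8},
    {"trans":[-0.001,-0.005,0.075],"aperture":0},
    {"trans":[-0.001,-0.005,0.075],"aperture":0},
    {"trans":[-0.001,-0.005,0.075],"aperture":0},
    {"trans":[-0.001,-0.005,0.075],"aperture":0},
    {"trans":[-0.001,-0.005,0.075],"aperture":0},
    {"trans":[-0.001,-0.005,0.075],"aperture":0}
  ],
  "grip_n": 40
}}

```text
time: 22.42
eef_pos: [0.4456, -0.1048, 0.0258]
tcp_rot: [0.0, 1.0, -0.001, 0.001]
contact_force: [-0.3, -1.2, 6.2]
opening: 0.386
finger_force: 40.2
```

```bash
python3 -c "
from h import *
togo([.5667,.2982,.15],1.571)"
```

```text
shift [-0.1213  0.4028 -0.1245] turn -0.0008409193111811319 curyaw 1.57 q6 -2.02 t 22.43
```

Emit:
{"method": "jog_arm", "body": {
  "motion": [
    {"trans":[0,0,-0.05],"aperture":0},
    {"trans":[0,0,-0.1],"aperture":0},
    {"trans":[-0.017,0.055,-0.1],"aperture":0},
    {"trans":[-0.034,0.112,-0.1],"aperture":0},
    {"trans":[-0.051,0.168,-0.1],"aperture":0},
    {"trans":[-0.068,0.224,-0.1],"aperture":0},
    {"trans":[-0.085,0.28,-0.1],"aperture":0},
    {"trans":[-0.102,0.336,-0.1],"aperture":0},
    {"trans":[-0.121,0.39,-0.1],"aperture":0},
    {"trans":[-0.121,0.403,-0.1],"aperture":0}
  ]
}}

```text
time: 23.68
eef_pos: [0.5652, 0.3018, 0.1233]
tcp_rot: [-0.001, 1.0, 0.0, -0.0]
contact_force: [0.5, -0.7, -2.4]
opening: 0.379
finger_force: 40.8
```

Emit:
{"method": "jog_arm", "body": {
  "motion": [
    {"aperture":0},
    {"aperture":0},
    {"aperture":0}
  ]
}}

```text
time: 24.05
eef_pos: [0.5653, 0.2974, 0.1241]
tcp_rot: [0.001, 1.0, -0.0, -0.0]
contact_force: [0.1, 0.1, -1.2]
opening: 0.38
finger_force: 40.8
```

```bash
python3 -c "
from h import *
look('wrist','pics/w10.png')
togo([.5667,.298,.03],1.571)"
```

```text
shift [-0.0013  0.0004  0.0942] turn -0.0026953730518932684 curyaw 1.568 q6 -1.24 t 24.1
```

View pics/w10.png

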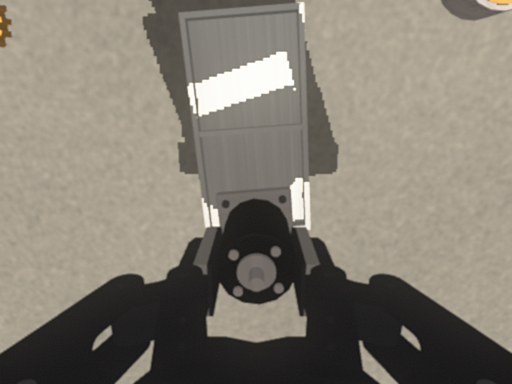

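```bash
python3 -c "
from h import *
w=look('wrist'); p=cast(w,[(181,14),(303,4),(196,133),(309,125)],.014)[:,:2]; print(p.round(4).tolist(),p[:2].mean(0),p[2:].mean(0)); togo([.5667,.298,.03],1.571)"
```

```text
[[0.4425, 0.2453], [0.4365, 0.3312], [0.5261, 0.2513], [0.5202, 0.3389]] [0.43945999 0.28824331] [0.52314401 0.29508029]
shift [-0.0012  0.0002  0.0943] turn -0.0025351058745337607 curyaw 1.568 q6 -1.24 t 24.15
```

Emit:
{"method": "jog_arm", "body": {
  "motion": [
    {"trans":[0,0,0.04],"aperture":0},
    {"trans":[0,0,0.07],"aperture":0},
    {"trans":[0,0,0.082],"aperture":0},
    {"trans":[0,0,0.088],"aperture":0},
    {"trans":[0,0,0.091],"aperture":0},
    {"trans":[0,0,0.093],"aperture":0},
    {"trans":[0,0,0.0945],"aperture":0},
    {"trans":[0,0,0.0945],"aperture":0}
  ]
}}

```text
time: 25.15
eef_pos: [0.5656, 0.299, 0.0299]
tcp_rot: [0.0, 1.0, 0.0, 0.0]
contact_force: [0.0, -0.4, -2.1]
opening: 0.383
finger_force: 40.9
```

Emit:
{"method": "jog_arm", "body": {
  "motion": [
    {"trans":[0,0,0.001],"aperture":0},
    {"trans":[0,0,0.002],"aperture":0},
    {"trans":[0,0,0.002],"aperture":0}
  ]
}}

```text
time: 25.52
eef_pos: [0.5657, 0.2991, 0.0299]
tcp_rot: [0.0, 1.0, -0.0, -0.0]
contact_force: [-3.7, -0.8, 8.4]
opening: 0.381
finger_force: 41.8
```

Emit:
{"method": "jog_arm", "body": {
  "motion": [
    {"aperture":0.65},
    {"aperture":0.65},
    {"trans":[0,0,-0.03],"aperture":0.65},
    {"trans":[0,0,-0.08],"aperture":0.65},
    {"trans":[0,0,-0.1],"aperture":0.6},
    {"trans":[0.03,-0.051,-0.1],"aperture":0.5},
    {"trans":[0.06,-0.102,-0.1],"aperture":0.5},
    {"trans":[0.09,-0.154,-0.1],"aperture":0.5},
    {"trans":[0.121,-0.205,-0.08],"aperture":0.5},
    {"trans":[0.121,-0.205,-0.04],"aperture":0.5}
  ]
}}

```text
time: 26.78
eef_pos: [0.4437, 0.0917, 0.0679]
tcp_rot: [0.002, 1.0, -0.0, 0.002]
contact_force: [1.1, 0.4, -0.9]
opening: 0.503
finger_force: 0.0
```

Emit:
{"method": "jog_arm", "body": {
  "motion": [
    {"aperture":0.5},
    {"aperture":0.5}
  ]
}}

```text
time: 27.02
eef_pos: [0.4451, 0.0943, 0.0683]
tcp_rot: [0.0, 1.0, 0.0, 0.0]
contact_force: [0.7, 0.9, -0.3]
opening: 0.496
finger_force: 0.0
```

```bash
python3 -c "
from h import *
w=look('wrist','pics/w11.png'); H,S,V=cv2.split(cv2.cvtColor(w['bgr'],cv2.COLOR_BGR2HSV))
m=((H>10)&(H<32)&(S>110)).astype(np.uint8)
c=max(cv2.findContours(m,0,1)[0],key=cv2.contourArea)[:,0]; g=cast(w,c,.01)[:,:2].astype(np.float32); print(cv2.minEnclosingCircle(g*1000))
togo([.445,.094,.014],np.pi/2)"
```

```text
((443.70220947265625, 93.96127319335938), 21.892309188842773)
shift [ 0.0008 -0.0004  0.0549] turn 0.00014136663608477207 curyaw 1.571 q6 -1.59 t 27.07
```

Emit:
{"method": "jog_arm", "body": {
  "motion": [
    {"trans":[0.001,0,0.03],"aperture":0.5},
    {"trans":[0.001,0,0.05],"aperture":0.5},
    {"trans":[0.001,0,0.054],"aperture":0.5},
    {"trans":[0.001,0,0.054],"aperture":0},
    {"trans":[0.001,0,0.054],"aperture":0},
    {"trans":[0.001,0,0.054],"aperture":0},
    {"trans":[0.001,0,0.054],"aperture":0},
    {"trans":[0.001,0,0.054],"aperture":0},
    {"trans":[0.001,0,0.054],"aperture":0}
  ],
  "grip_n": 40
}}

```text
time: 28.2
eef_pos: [0.4447, 0.0942, 0.015]
tcp_rot: [0.0, 1.0, 0.0, 0.001]
contact_force: [-0.1, 2.2, 6.9]
opening: 0.161
finger_force: 39.4
```

```bash
python3 -c "
from h import *
togo([.481,.2917,.10],1.571)"
```

```text
shift [-0.0363  0.1976 -0.0848] turn -0.0011883151141947046 curyaw 1.57 q6 -1.59 t 28.2
```

Emit:
{"method": "jog_arm", "body": {
  "motion": [
    {"trans":[0,0,-0.045],"aperture":0},
    {"trans":[0,0,-0.085],"aperture":0},
    {"trans":[-0.009,0.05,-0.085],"aperture":0},
    {"trans":[-0.018,0.1,-0.085],"aperture":0},
    {"trans":[-0.027,0.15,-0.085],"aperture":0},
    {"trans":[-0.036,0.198,-0.085],"aperture":0},
    {"trans":[-0.036,0.198,-0.085],"aperture":0},
    {"trans":[-0.036,0.198,-0.085],"aperture":0},
    {"trans":[-0.036,0.198,-0.085],"aperture":0}
  ]
}}

```text
time: 29.32
eef_pos: [0.479, 0.2908, 0.0982]
tcp_rot: [0.001, 1.0, -0.0, -0.001]
contact_force: [0.0, 0.7, -0.4]
opening: 0.165
finger_force: 39.3
```

```bash
python3 -c "
from h import *
togo([.481,.2917,.019],1.571)"
```

```text
shift [-0.0021  0.0009  0.0792] turn -0.0021791410857623372 curyaw 1.569 q6 -1.2 t 29.32
```

Emit:
{"method": "jog_arm", "body": {
  "motion": [
    {"trans":[-0.001,0,0.03],"aperture":0},
    {"trans":[-0.001,0,0.057],"aperture":0},
    {"trans":[-0.001,0,0.068],"aperture":0},
    {"trans":[-0.001,0,0.073],"aperture":0},
    {"trans":[-0.001,0,0.076],"aperture":0},
    {"trans":[-0.001,0,0.078],"aperture":0},
    {"trans":[-0.001,0,0.0795],"aperture":0},
    {"trans":[-0.001,0,0.0795],"aperture":0}
  ]
}}

```text
time: 30.32
eef_pos: [0.4805, 0.2921, 0.0193]
tcp_rot: [0.0, 1.0, 0.0, 0.0]
contact_force: [0.3, -0.2, -1.1]
opening: 0.16
finger_force: 39.3
```

Emit:
{"method": "jog_arm", "body": {
  "motion": [
    {"trans":[0,0,0.001],"aperture":0},
    {"trans":[0,0,0.001],"aperture":0}
  ]
}}

```text
time: 30.58
eef_pos: [0.4806, 0.2921, 0.019]
tcp_rot: [0.0, 1.0, -0.0, -0.0]
contact_force: [-3.0, -0.6, 5.7]
opening: 0.16
finger_force: 39.9
```

Seated. Release, rise and move to the overview pose.

Emit:
{"method": "jog_arm", "body": {
  "motion": [
    {"aperture":0.4},
    {"aperture":0.4},
    {"trans":[0,0,-0.03],"aperture":0.4},
    {"trans":[0,0,-0.09],"aperture":0.4},
    {"trans":[-0.02,-0.03,-0.14],"aperture":0.4},
    {"trans":[-0.04,-0.06,-0.19],"aperture":0.4},
    {"trans":[-0.05,-0.09,-0.24],"aperture":0.4},
    {"trans":[-0.06,-0.13,-0.28],"aperture":0.4},
    {"trans":[-0.068,-0.18,-0.32],"aperture":0.4},
    {"trans":[-0.068,-0.23,-0.35],"aperture":0.4}
  ]
}}

```text
time: 31.82
eef_pos: [0.5486, 0.0605, 0.3697]
tcp_rot: [0.0, 1.0, -0.0, 0.001]
contact_force: [0.4, -0.9, -0.7]
opening: 0.405
finger_force: 0.0
```

Emit:
{"method": "jog_arm", "body": {
  "motion": [
    {"trans":[0,-0.06,0],"aperture":0.4},
    {"trans":[0,-0.06,-0.01],"aperture":0.4},
    {"trans":[0,-0.06,-0.01],"aperture":0.4}
  ]
}}

```text
time: 32.2
eef_pos: [0.5485, 0.0019, 0.3787]
tcp_rot: [0.001, 1.0, 0.0, 0.001]
contact_force: [-0.6, -0.4, 0.2]
opening: 0.401
finger_force: 0.0
```

Run:
```python
from h import *
w=look("wrist","pics/w12.png"); im=w["bgr"]; H,S,V=cv2.split(cv2.cvtColor(im,cv2.COLOR_BGR2HSV))
m=((H>10)&(H<32)&(S>110)).astype(np.uint8)
for c in cv2.findContours(m,0,1)[0]:
    if cv2.contourArea(c)>100: g=cast(w,c[:,0],.014)[:,:2].astype(np.float32); print(cv2.minEnclosingCircle(g*1000))
```

```text
((480.87591552734375, 291.2600402832031), 21.442468643188477)
((440.89410400390625, -287.80389404296875), 30.440576553344727)
```

View pics/w12.png

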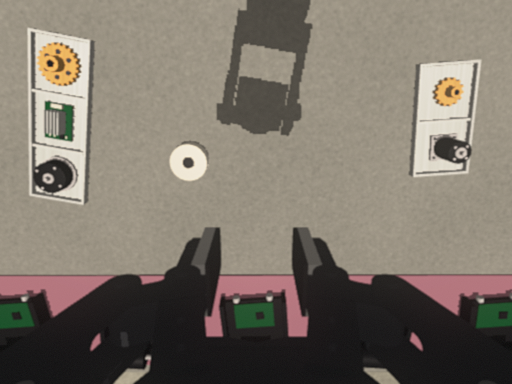

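The overview shows every part in its own bay: the gear at (58,63), board at (59,120) and wide motor at (55,175) in the three-bay tray, and the small gear at (449,91) and slim motor at (450,149) in the other. The spool at (188,162) has not moved.

```bash
python3 -c "
from plant import ctrl
print(ctrl.sign_off())"
```

```text
the job is handed in; nothing more can be done
None
```

Both kits are made up and the job is handed in: the last overview picture showed all five parts upright in their own bays and the spool unmoved; the tin and bottle were out of that view, but the arm never worked near them.

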